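# Fit the axle and load a tape roll on the tilted dispenser

## Task

Take the steel axle from its block and push its long pointed end through the hole of the tilted dispenser's sliding plate until its collar sits fully home on the raised boss, while the tape rolls are still on their posts. Then slide the tall tape roll off its post and over the axle until it lies flat on the plate around the boss. Let go of both and leave the flat tape roll, the screwdriver and the jar where they are.

Things in the scene. Friction and masses are not known exactly. Their poses are not given: they have to be found in the camera images.
- face: Tilted dispenser head: dark steel frame 88 (x) by 170 mm (y), fixed. Origin: centre of its upper face, 90 mm above the table. z: outward normal, 28 deg from vertical, leaning to the robot; y level, along the long side; x uphill, away from the robot. Inside it, flush with its face, slides an aluminium plate (see stand). Only the plate's boss rises above the face; 70 mm free depth below.
- stand: Grey stand under the face, fixed. Origin: on the table right under the face's. The sliding plate (64 x 110 x 12 mm) moves along face y when pushed with about 4 N, 16 mm either way, stays where left, starts anywhere; its place is NOT reported: look or feel. At its middle (face x = 0) a round boss, 34 mm outside, 12 mm high, has a 16 mm hole along z through boss and plate.
- axle: Steel axle, 128 mm long, 14 mm diameter, 0.2 kg. Origin: on its axis at the underside of its collar (26 mm wide, z 0 to 8 mm). Plain grip end at z = 70 mm; insertion end at z = -58 mm, its last 6 mm tapering to 8 mm diameter. Starts upright, hanging by its collar in the 17 mm hole of its block. Home: collar on the boss, origin 12 mm above the face.
- rack: Black plastic block 90 x 90 x 66 mm fixed to the table, storing the axle in its central hole. Origin: centre of its underside.
- roll: Tall black tape roll, cardboard core: 66 mm outside, 42 mm bore, 50 mm high, about 0.14 kg. Origin: centre of its underside; z along the bore. Starts on a storage post: square foot 84 mm wide and 10 mm thick, post 20 mm in diameter reaching 95 mm above the table (35 mm above the roll). The two posts and the axle's block may swap places.
- flat_roll: Bystander: flat tape roll on the other, equal post; same diameters, 20 mm high. Origin: centre of its underside.
- screwdriver: Bystander: screwdriver, 200 mm, lying on the table. Origin near its middle, on the table.
- jar: Bystander: closed jar, 60 mm diameter, 85 mm high. Origin: centre of its underside.
Not all that is in view belongs to the job. What is shaped like the roll but turquoise or yellow is not meant.

How it is judged:
By the outcome, as a careful person would: the job done as asked, in the order asked, and still so for the second after the job is handed in, with the robot touching nothing.
It also fails if it takes over 69 s, if anything falls off the work surface, if the arm or the gripper's body presses on something with over 40 N, if the wrist force passes 120 N, or if a joint passes its speed limit or range.

## Robot

A 7-joint arm with a two-finger parallel gripper is mounted at the origin on the work surface. World frame = base frame: x ahead of the robot, y to its left, z up, the work surface at z = 0. Lengths are in m, angles in rad, forces in N, time in s.
With the tool pointing down it reaches from about 0.425 to 1.025 m from the base axis. Payload 9.4 kg.
Tool frame: the origin (TCP) lies at the very end of the fingers, on their centre line; the grasp point (between the pads) lies ctrl.tcp_to_grasp behind it (ctrl.tcp_to_grasp is the distance from the TCP to the grasp point, in m); z points along the fingers, y is the direction in which the jaws open and shut (so a half turn about z gives the same grasp; the last joint's range is limited). The gripper opens to 93 mm and grips with 3 to 60 N. Pads are 15 mm wide; open, the fingers measure 128 mm over their backs; the gripper's body (75 mm by 188 mm) begins 65 mm behind the grasp point.
Start: joints at [1.253, 0.599, -0.003, 1.599, 0.002, 0.943, -0.08], TCP at [0.173, -0.704, 0.189] pointing down, gripper open.
Joint ranges: [-2.57, 2.57], [-0.35, 1.97], [-1.29, 1.29], [0.11, 2.56], [-1.05, 4.19], [0.11, 1.86], [-2.63, 2.63]. Speed limits (rad/s): [2.22, 2.22, 3.01, 3.01, 3.14, 3.14, 3.14].

## Interface

Orientations are given as a unit quaternion [x, y, z, w].
In Python, from cell import ctrl gives the robot as it stands. The module is installed in compiled form; this text tells all that it offers.
- The arm moves only by the tool carry_out, never from a script. Its argument "increments" is a list that holds one entry, the list of rows, each a list of 5 numbers: the shift along the tool's x, y, z in m, then the turn about the tool's z in rad, then the opening, from 0 (shut) to 1 (fully open). A call has 1 to 8 rows; each row is the pose to reach, as a shift and turn from the pose measured when the call began, along the tool's axes at that moment; what a row does not reach only later rows make up. A row lasts 1/12 s, in which the tool goes at most 41.7 mm and 7.16 degrees, less where a joint would pass 70% of its speed; a pose out of reach is approached as far as the arm can. A call with a gripper value outside its range is refused whole. The fingers move at their own pace and stop on an object; "newtons" is the grip in N (left out, the last holds). Time passes only in rows, so rows that repeat a pose let the fingers close. It gives the time, the measured TCP pose, the force and the opening at its end, in the units of the state.
- ctrl.observe(): the state, without advancing time (a new reading comes with each control period).
- ctrl.get_image(name): name is "scene" or "top"; returns (picture, depth): 400x640x3 uint8, red, green, blue; 400x640 float32, m along the optical axis (not along the pixel's ray), 0 where there is no reading.
- ctrl.calibration(name): a dict with "fx", "fy", "cx", "cy" (pixels), "dist_coeffs" ([k1, k2, p1, p2, k3] as OpenCV has them; the pictures are not rectified), "extrinsics" (4x4, takes a point from world to camera coordinates). Camera axes: x right, y down, z forward; pixel columns grow to the right and rows downward; lengths in m; the calibration is good to about 2 mm. A picture is of the moment at which its call begins. calibration takes no time and is no camera call.
- ctrl.hand_in(): hands the job in, once; it reports no verdict.
The state is a dict: "time_s": time; "qpos": joint angles; "qvel": joint speeds; "tau": joint torques, N m; "tcp_pos": TCP position; "eef_rot": TCP orientation; "force": force on the tool from outside, world axes, zero at the start; "ft_torque": the same for the moment, N m; "finger_gap": opening from 0.0 (shut) to 1.0 (fully open).
Only numpy, scipy, OpenCV 4.12 (cv2) and the standard library are available. Lean on these libraries where they do the work, as an engineer would, in place of code of your own. Each camera call takes 0.05 s, during which the arm holds its last target. There are 200 camera calls.

## Working session

There is one attempt and no reset: what is moved stays moved. The work goes in short steps, Python scripts to look and compute and a tool call to move; the robot and the scene stay as the last step left them, time stands still between calls to the robot, and variables do not carry over. Pictures are saved under pics/ and viewed, about 8 in all and at most 12, crops included, and the job is handed in when it is done.

Besides the shell and the picture viewer there is one more tool, called after "Call:" in YAML: its name, and indented under it one key for each argument. carry_out: Moves the arm, as the interface text tells. Its arguments: {"type":"object","properties":{"increments":{"type":"array"},"newtons":{"type":"number"}},"required":["increments"]}

```bash
mkdir -p pics; ls; cat > h.py <<'E'
import numpy as np, cv2
from cell import ctrl
from scipy.spatial.transform import Rotation as R
def cal(n):
    c=ctrl.calibration(n); K=np.array([[c['fx'],0,c['cx']],[0,c['fy'],c['cy']],[0,0,1.]])
    return K,np.array(c['dist_coeffs'],float),np.array(c['extrinsics'])
def ray(n,uv):
    K,d,E=cal(n); p=cv2.undistortPoints(np.array(uv,float).reshape(-1,1,2),K,d).reshape(-1,2)
    D=np.c_[p,np.ones(len(p))]@E[:3,:3]; o=-E[:3,:3].T@E[:3,3]; return o,D
def onz(n,uv,z):
    o,D=ray(n,uv); return o+D*((z-o[2])/D[:,2])[:,None]
def cloud(n,dep):
    v,u=np.mgrid[:400,:640]; o,D=ray(n,np.stack([u,v],-1)); P=o+D*dep.reshape(-1,1)
    P[dep.ravel()==0]=np.nan; return P.reshape(400,640,3)
def proj(n,P):
    K,d,E=cal(n); return cv2.projectPoints(np.array(P,float).reshape(-1,1,3),cv2.Rodrigues(E[:3,:3])[0],E[:3,3],K,d)[0].reshape(-1,2)
def save(n,f,crop=None,s=1):
    im,d=ctrl.get_image(n); x=im if crop is None else im[crop[1]:crop[3],crop[0]:crop[2]]
    cv2.imwrite('pics/'+f,cv2.resize(x[...,::-1],None,fx=s,fy=s,interpolation=cv2.INTER_CUBIC)); np.savez('pics/'+f+'.npz',im=im,d=d); return im,d
E
python3 - <<'E'
from h import *
for n in('scene','top'):
    save(n,n+'0.png'); K,d,E=cal(n); print(n,K[0,0],d,-E[:3,:3].T@E[:3,3],E[2,:3])
s=ctrl.observe(); print(s,ctrl.tcp_to_grasp)
E
```

```text
pics
scene 387.3134858600329 [-0.03677859  0.          0.          0.          0.        ] [ 0.87158992 -0.54628051  0.80165667] [-0.35139946  0.53681367 -0.76703944]
top 492.81959823579825 [-0.13575279  0.          0.          0.          0.        ] [ 0.26311616 -0.02705647  1.48439219] [ 0.18441831 -0.01121093 -0.9827839 ]
{'time_s': 0.1, 'qpos': array([ 1.25328264,  0.60004992, -0.00254793,  1.60007104,  0.00182492,
        0.94288003, -0.07980795]), 'qvel': array([ 0.0008764 , -0.00271241, -0.00088737, -0.0019611 , -0.00077229,
        0.00116351,  0.00016057]), 'tau': array([ 6.29507209e-03, -7.66555452e+01,  1.50258534e+00, -2.52936709e+01,
       -5.22963668e-02,  1.36741705e-02,  7.67062829e-05]), 'tcp_pos': array([ 0.17276894, -0.70361295,  0.18803526]), 'eef_rot': array([ 9.92755460e-01,  1.20150331e-01, -1.57751556e-04, -6.85352982e-04]), 'force': array([-0.5049514 , -0.58833185,  0.58011986]), 'ft_torque': array([ 0.00073815,  0.05872938, -0.04005263]), 'finger_gap': 1.000527776416879} 0.0188
```

View pics/scene0.png

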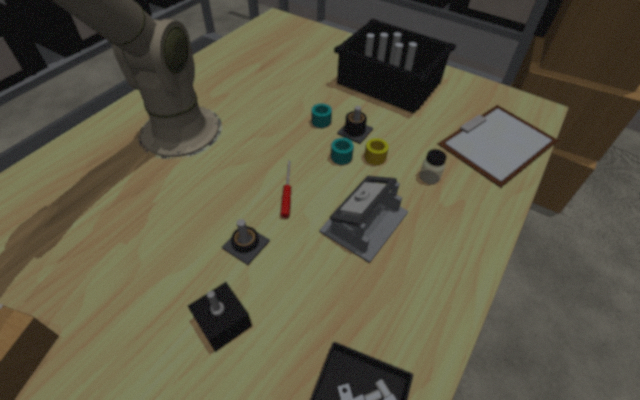

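View pics/top0.png

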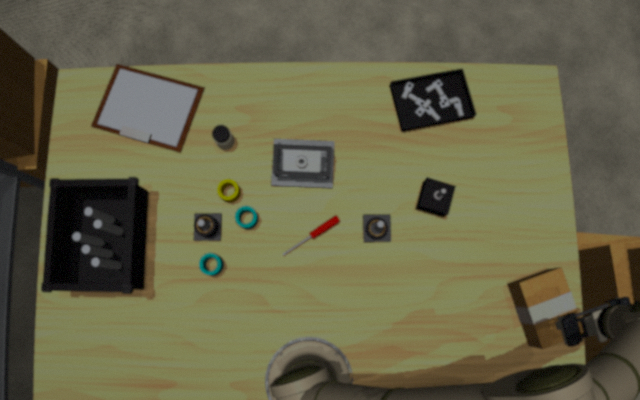

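The axle's block is at top (435,196) and scene (219,310). There are two posts, at top (207,225) and (376,227). In the scene view, the roll at (356,122) is tall and black and the one at (243,240) is flat. The turquoise and yellow rings have no post. The dispenser is at top (303,162). Next I'll measure these.

```bash
python3 - <<'E'
from h import *
T=np.load('pics/top0.png.npz'); S=np.load('pics/scene0.png.npz')
PT=cloud('top',T['d']); PS=cloud('scene',S['d'])
print('table z',np.nanmedian(PT[280:300,300:340,2]),np.nanmedian(PS[190:200,240:260,2]))
for nm,uv in dict(block=(435,196),postL=(207,225),postR=(376,227),face=(303,162)).items():
    u,v=uv;p=PT[v-30:v+30,u-35:u+35].reshape(-1,3); 
    c=onz('top',[uv],0.06)[0]; print(nm,c.round(3),'maxz',np.nanpercentile(p[:,2],[90,97,99.5]).round(3))
# combined cloud
A=np.r_[PT.reshape(-1,3),PS.reshape(-1,3)]; src=np.r_[np.zeros(256000),np.ones(256000)]
def near(c,r,z0,z1,s=None):
    m=(np.hypot(A[:,0]-c[0],A[:,1]-c[1])<r)&(A[:,2]>z0)&(A[:,2]<z1)
    if s is not None:m&=src==s
    return A[m]
for nm,uv in dict(block=(435,196),postL=(207,225),postR=(376,227)).items():
    c=onz('top',[uv],0.06)[0]
    for s in(0,1):
        for z0,z1 in((.005,.02),(.02,.04),(.045,.056),(.056,.07),(.07,.09),(.09,.15)):
            p=near(c,.07,z0,z1,s)
            if len(p)>3: print(nm,s,z0,len(p),p.mean(0).round(4),(p.max(0)-p.min(0)).round(3)[:2])
# face: fit plane
c=onz('top',[(303,162)],0.09)[0]
for s in(0,1):
    p=near(c,.12,.05,.14,s); 
    for _ in range(8):
        m=p.mean(0);n=np.linalg.svd(p-m,full_matrices=False)[2][2]; n*=np.sign(n[2]); e=abs((p-m)@n); p=p[e<max(.003,np.percentile(e,90)*.9)] if e.max()>.003 else p
    print('face',s,len(p),m,n,np.degrees(np.arccos(n[2])),'yaw',np.degrees(np.arctan2(-n[1],-n[0])))
for n,I in(('top',T),('scene',S)):
    im=I['im'][...,::-1]
    cr=[im[130:195,265:342],im[190:260,170:270],im[170:220,410:460]] if n=='top' else [im[165:260,315:412],im[95:170,300:400],im[280:355,180:260]]
    cv2.imwrite(f'pics/c_{n}.png',np.hstack([cv2.resize(x,(260,260),interpolation=cv2.INTER_CUBIC) for x in cr]))
a=cv2.imread('pics/c_top.png');b=cv2.imread('pics/c_scene.png');cv2.imwrite('pics/crops.png',np.clip(np.vstack([a,b])*1.5,0,255))
E
```

```text
table z -0.0010461365098271003 0.0014386317557260053
block [ 0.535 -0.379  0.06 ] maxz [0.065 0.07  0.122]
postL [0.454 0.295 0.06 ] maxz [0.047 0.061 0.094]
postR [ 0.444 -0.2    0.06 ] maxz [0.01  0.03  0.094]
face [0.641 0.012 0.06 ] maxz [0.101 0.107 0.111]
block 0 0.005 61 [ 0.5184 -0.3555  0.0118] [0.132 0.089]
block 0 0.02 70 [ 0.5164 -0.3605  0.0304] [0.112 0.086]
block 0 0.045 44 [ 0.5156 -0.3627  0.0505] [0.112 0.091]
block 0 0.056 798 [ 0.5347 -0.3824  0.0642] [0.113 0.113]
block 0 0.07 73 [ 0.5347 -0.3852  0.0737] [0.091 0.096]
block 0 0.09 38 [ 0.5337 -0.3834  0.1229] [0.014 0.015]
block 1 0.005 131 [ 0.578  -0.3989  0.0128] [0.103 0.086]
block 1 0.02 187 [ 0.578  -0.3994  0.0302] [0.058 0.087]
block 1 0.045 115 [ 0.5772 -0.4006  0.0506] [0.077 0.086]
block 1 0.056 1792 [ 0.5412 -0.388   0.0668] [0.114 0.112]
block 1 0.07 136 [ 0.5425 -0.385   0.0757] [0.097 0.071]
block 1 0.09 130 [ 0.5393 -0.3856  0.1218] [0.013 0.013]
postL 0 0.005 338 [0.452  0.2969 0.0097] [0.113 0.132]
postL 0 0.02 53 [0.448  0.2934 0.0295] [0.055 0.053]
postL 0 0.045 78 [0.4538 0.3005 0.0525] [0.0
[... 842 characters left out ...]
0.005 592 [ 0.4595 -0.2203  0.0113] [0.1   0.087]
postR 1 0.02 385 [ 0.452  -0.211   0.0295] [0.065 0.066]
postR 1 0.045 22 [ 0.4543 -0.213   0.0504] [0.013 0.017]
postR 1 0.056 33 [ 0.4538 -0.2132  0.0632] [0.015 0.019]
postR 1 0.07 45 [ 0.4539 -0.2133  0.0797] [0.016 0.017]
postR 1 0.09 61 [ 0.4491 -0.2099  0.0948] [0.018 0.019]
face 0 939 [0.64045586 0.01766562 0.08932046] [-0.47187861  0.02693094  0.88125212] 28.20622300911243 yaw -3.266427323329398
face 1 1217 [0.64096913 0.00998813 0.09316931] [-0.46610564  0.02210944  0.88445277] 27.815746084821 yaw -2.7157548045589848[ WARN:0@2.356] global loadsave.cpp:1063 imwrite_ Unsupported depth image for selected encoder is fallbacked to CV_8U.
```

View pics/crops.png

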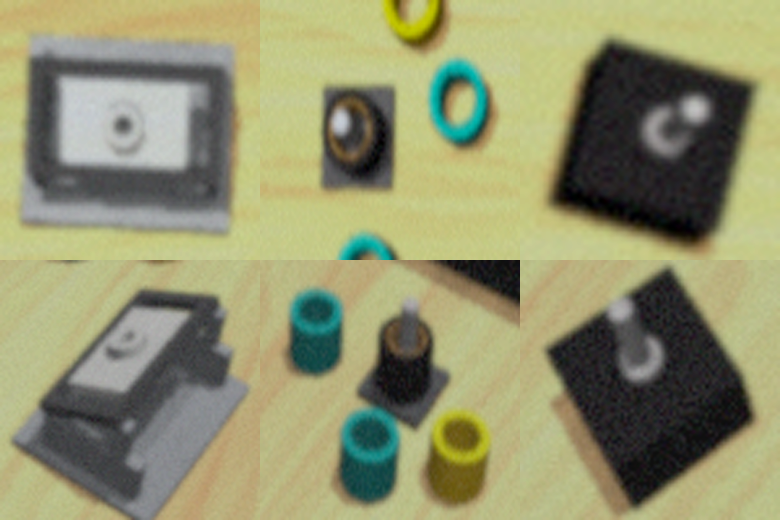

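```bash
cat >> h.py <<'E'
YAW=np.radians(-3.0); t=np.radians(28)
def faceR(yaw=YAW):
    z=np.array([-np.sin(t)*np.cos(yaw),-np.sin(t)*np.sin(yaw),np.cos(t)]); y=np.array([-np.sin(yaw),np.cos(yaw),0]); return np.c_[np.cross(y,z),y,z]
def tri(uvT,uvS):
    o1,D1=ray('top',[uvT]);o2,D2=ray('scene',[uvS]); d1=D1[0]/np.linalg.norm(D1[0]);d2=D2[0]/np.linalg.norm(D2[0])
    s=np.linalg.lstsq(np.c_[d1,-d2],o2-o1,rcond=None)[0]; a=o1+s[0]*d1;b=o2+s[1]*d2; return (a+b)/2,np.linalg.norm(a-b)
E
python3 - <<'E'
from h import *
T=np.load('pics/top0.png.npz'); S=np.load('pics/scene0.png.npz')
def dark(I,box,thr):
    u0,v0,u1,v1=box; g=cv2.resize(cv2.cvtColor(I['im'][v0:v1,u0:u1],cv2.COLOR_RGB2GRAY),None,fx=8,fy=8,interpolation=cv2.INTER_CUBIC)
    return g
def cen(I,box,f,hi=False):
    u0,v0,u1,v1=box; g=cv2.cvtColor(I['im'],cv2.COLOR_RGB2GRAY)[v0:v1,u0:u1].astype(float)
    w=(g-np.percentile(g,f)).clip(0) if hi else (np.percentile(g,f)-g).clip(0)
    v,u=np.mgrid[v0:v1,u0:u1]; return np.array([(w*u).sum()/w.sum(),(w*v).sum()/w.sum()])
hT=cen(T,(297,157,306,166),25); 
g=cv2.cvtColor(S['im'],cv2.COLOR_RGB2GRAY);print(g[186:204,352:374]); g=cv2.cvtColor(T['im'],cv2.COLOR_RGB2GRAY);print(g[152:172,292:314])
print('holeT',hT)
aT=cen(T,(436,184,448,196),75,True); aS=cen(S,(205,288,217,301),75,True); print('axle top',aT,aS,tri(aT,aS))
pT=cen(T,(198,215,208,228),80,True);pS=cen(S,(351,104,362,113),80,True);print('postL',pT,pS,tri(pT,pS), onz('top',[pT],.095))
PT=cloud('top',T['d']);print('axle top z',np.nanmax(PT[184:196,436:448,2]),onz('top',[aT],.136))
E
```

```text
[[122 123 121 111  99  79  62  60  76  91 108 113 114 116 114 117 118 116
  115 117 115 116]
 [122 120 117 103  85  66  60  74  90 104 113 115 117 114 115 115 116 115
  117 116 116 118]
 [121 116 106  88  66  59  70  92 106 112 114 115 113 115 116 117 113 115
  115 117 118 118]
 [118 106  87  69  61  69  83 100 111 111 110 112 111 113 115 115 114 116
  114 120 118 116]
 [110  90  73  55  69  83  98 107 115 111 108 104 105 111 113 112 116 114
  118 116 116 115]
 [ 93  71  63  67  86  98 108 110 110 106  98  88  94 104 111 114 112 113
  117 116 116 115]
 [ 72  61  71  84  98 107 112 111 106  93  86  79  84 103 111 114 109 109
  111 115 116 113]
 [ 65  66  85  99 108 113 113 111 101  97  85  81  91 103 112 113 104 105
  112 114 114 114]
 [ 67  79  98 105 111 112 109 106  99  96  92  94 102 110 111 107 101 100
  109 114 115 115]
 [ 82  94 104 101 105 109 110 107 105 106 106 107 109 109 106 104  99 103
  110 113 113 111]
 [ 96 104  98  92  95 103 105 103 107 108 106 108 105 104 100 101 101 104
  110 113 113 110]
 [109 104  90  75  76  84  89  92  97  98  95  97 100  96 101 100 104 107
  1
[... 2167 characters left out ...]
31 132 130 131 130 128 122 122 121 122 123 129 129 133 132 134
  134 133 133 135]
 [117 117 118 118 118 119 121 121 121 120 120 122 126 126 126 126 124 127
  130 133 130 130]
 [ 89  91  87  89  90  90  96  95  97  99  99 105 104 106 107 106 106 112
  113 112 114 117]]
holeT [300.98554217 160.79036145]
axle top [441.68477207 190.97187197] [208.00446429 290.06696429] (array([ 0.53173459, -0.38089914,  0.14182867]), np.float64(0.005532775795150626))
postL [200.32395644 222.25771325] [353.85185185 105.        ] (array([0.45160471, 0.29979853, 0.10806625]), np.float64(0.010054185611475986)) [[0.45746466 0.30620391 0.095     ]]
axle top z 0.14161066137656775 [[ 0.53444488 -0.38010818  0.136     ]]
```

```bash
python3 - <<'E'
from h import *
T=np.load('pics/top0.png.npz'); S=np.load('pics/scene0.png.npz')
print('hole',onz('top',[(301,160.8)],.1006),onz('scene',[(362.6,192)],.1006),tri((301,160.8),(362.6,192)))
for n,I in(('top',T),('scene',S)):
    P=cloud(n,I['d']).reshape(-1,3)
    for c,z0,z1 in(((.535,-.383),.128,.15),((.535,-.383),.071,.082),((.455,.302),.09,.1),((.455,.302),.056,.066)):
        q=P[(np.hypot(*(P[:,:2]-c).T)<.036)&(P[:,2]>z0)&(P[:,2]<z1)]; print(n,z0,len(q),q.mean(0).round(4),((q.max(0)+q.min(0))/2).round(4))
    # frame extents in face frame about hole
    F=faceR(); o=np.array([.6475,.0175,.09]); q=(P-o)@F; m=(abs(q[:,2])<.006)&(abs(q[:,0])<.06)&(abs(q[:,1])<.12); q=q[m]
    print(n,'face ext',np.percentile(q,[.5,50,99.5],axis=0).round(4))
    # yaw from long edges: per-y-bin x extremes
    ys=np.arange(-.08,.08,.01); lo=[np.percentile(q[abs(q[:,1]-y)<.006][:,0],[3,97]) for y in ys if (abs(q[:,1]-y)<.006).sum()>10]
    lo=np.array(lo); print('edge slopes deg',[np.degrees(np.polyfit(np.arange(len(lo))*.01,lo[:,k],1)[0]).round(2) for k in(0,1)])
print(F)
s=ctrl.observe(); print(R.from_quat(s['eef_rot']).as_matrix().round(3))
E
```

```text
hole [[0.63426228 0.01714986 0.1006    ]] [[0.63341386 0.02199595 0.1006    ]] (array([0.63406588, 0.01769919, 0.10481325]), np.float64(0.0022541969440213042))
top 0.128 18 [ 0.535  -0.3844  0.1361] [ 0.5347 -0.384   0.1359]
top 0.071 32 [ 0.5335 -0.3839  0.074 ] [ 0.537  -0.3826  0.0747]
top 0.09 36 [0.4561 0.3043 0.0942] [0.4558 0.3042 0.0949]
top 0.056 192 [0.4539 0.3025 0.0599] [0.4547 0.3028 0.0607]
top face ext [[-0.0525 -0.0871 -0.0055]
 [-0.0057 -0.0014  0.0023]
 [ 0.0364  0.0819  0.0059]]
edge slopes deg [np.float64(0.17), np.float64(0.01)]
scene 0.128 58 [ 0.5375 -0.3848  0.1362] [ 0.5369 -0.3845  0.1338]
scene 0.071 91 [ 0.5398 -0.3857  0.0755] [ 0.5277 -0.3796  0.0765]
scene 0.09 30 [0.4568 0.3018 0.096 ] [0.4556 0.3021 0.0949]
scene 0.056 183 [0.4575 0.2968 0.0611] [0.4563 0.3024 0.0606]
scene face ext [[-0.0525 -0.088  -0.0058]
 [ 0.0047 -0.0245  0.0047]
 [ 0.0378  0.0819  0.006 ]]
edge slopes deg [np.float64(-0.51), np.float64(0.02)]
[[ 0.88173754  0.05233596 -0.46882817]
 [-0.04620991  0.99862953  0.02457024]
 [ 0.46947156  0.          0.88294759]]
[[ 0.971  0.239 -0.   ]
 [ 0.239 -0.971  0.001]
 [-0.    -0.001 -1.   ]]
```

```bash
python3 - <<'E'
from h import *
T=np.load('pics/top0.png.npz');P=cloud('top',T['d'])
q=P[270:345,510:575].reshape(-1,3);q=q[q[:,2]>.03];print(np.percentile(q,[2,50,98],axis=0).round(3))
E
```

```text
[[ 0.102 -0.755  0.038]
 [ 0.201 -0.664  0.099]
 [ 0.298 -0.607  0.345]]
```

Call:
carry_out:
  increments:
    - [[0.03,-0.016,-0.01,0.1,1],[0.428,-0.224,-0.01,0.293,1],[0.428,-0.224,-0.01,0.293,1],[0.428,-0.224,-0.01,0.293,1],[0.428,-0.224,-0.01,0.293,1],[0.428,-0.224,-0.01,0.293,1],[0.428,-0.224,-0.01,0.293,1],[0.428,-0.224,-0.01,0.293,1]]
  newtons: 15

```text
time_s: 0.77
tcp_pos: [0.418, -0.4864, 0.198]
eef_rot: [1.0, -0.026, -0.0, -0.001]
force: [0.8, 0.3, 0.1]
finger_gap: 1.001
```

Call:
carry_out:
  increments:
    - [[0.1115,-0.1084,0,0,1],[0.1115,-0.1084,0,0,1],[0.1115,-0.1084,0,0,1],[0.1115,-0.1084,0,0,1],[0.1115,-0.1084,0,0,1],[0.1115,-0.1084,0.03,0,1],[0.1115,-0.1084,0.06,0,1],[0.1115,-0.1084,0.06,0,1]]

```text
time_s: 1.43
tcp_pos: [0.5322, -0.3818, 0.1329]
eef_rot: [1.0, -0.026, -0.004, -0.003]
force: [-1.1, 0.5, -0.6]
finger_gap: 0.998
```

```bash
python3 - <<'E'
from h import *
s=ctrl.observe();print(s['tcp_pos'],s['eef_rot'],s['time_s'])
a,_=save('top','t1.png',(395,150,475,230),5);b,_=save('scene','s1.png',(150,210,290,350),1)
x=cv2.imread('pics/t1.png');y=cv2.resize(b[220:360,150:290][...,::-1],(400,400));cv2.imwrite('pics/v1.png',cv2.convertScaleAbs(np.hstack([x,y]),alpha=1.4))
E
```

```text
[ 0.53220291 -0.38175482  0.13292414] [ 0.9996586  -0.02566623 -0.00399799 -0.00281887] 1.4333
```

View pics/v1.png

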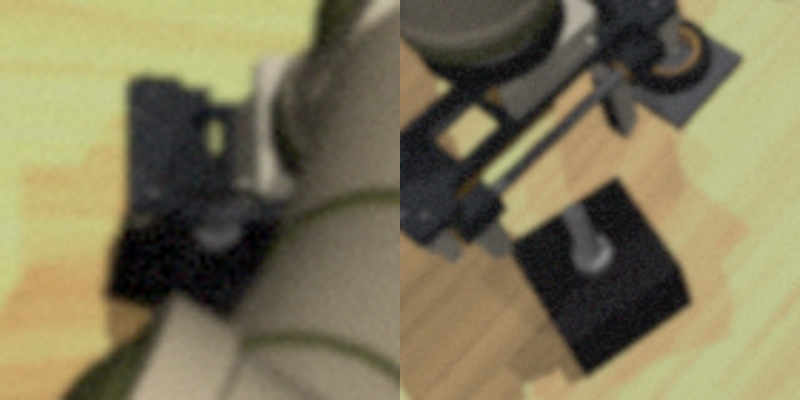

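Call:
carry_out:
  increments:
    - [[0.0015,0.002,0.02,0,1],[0.0025,0.002,0.041,0,1],[0.0025,0.002,0.041,0,1],[0.0025,0.002,0.041,0,0],[0.0025,0.002,0.041,0,0],[0.0025,0.002,0.041,0,0],[0.0025,0.002,0.041,0,0],[0.0025,0.002,0.041,0,0]]
  newtons: 20

```text
time_s: 2.2
tcp_pos: [0.5368, -0.386, 0.0976]
eef_rot: [1.0, -0.026, -0.001, -0.001]
force: [-0.1, -0.2, -0.4]
finger_gap: 0.691
```

Call:
carry_out:
  increments:
    - [[-0.0015,-0.002,0.005,0,0],[-0.0015,-0.002,0.005,0,0],[-0.0015,-0.002,0.005,0,0],[-0.0015,-0.002,0.005,0,0],[-0.0015,-0.002,0.005,0,0],[-0.0015,-0.002,0.005,0,0],[-0.0015,-0.002,0.005,0,0],[-0.0015,-0.002,0.005,0,0]]

```text
time_s: 2.87
tcp_pos: [0.5354, -0.384, 0.0926]
eef_rot: [1.0, -0.026, -0.001, -0.001]
force: [0.1, -0.5, -1.7]
finger_gap: 0.14
```

Call:
carry_out:
  increments:
    - [[0,0,0,0,0],[0,0,0,0,0],[0,0,-0.012,0,0],[0,0,-0.024,0,0],[0,0,-0.036,0,0],[0,0,-0.048,0,0],[0,0,-0.048,0,0],[0,0,-0.048,0,0]]

```text
time_s: 3.53
tcp_pos: [0.536, -0.3844, 0.142]
eef_rot: [1.0, -0.026, 0.0, -0.0]
force: [-1.4, -0.5, -1.9]
finger_gap: 0.142
```

Call:
carry_out:
  increments:
    - [[-0.0125,0,0.001,0,0],[-0.0125,0,0.001,0,0],[-0.025,0,0.003,0,0],[-0.025,0,0.003,0,0],[-0.036,0,0.007,0,0],[-0.036,0,0.007,0,0],[-0.0465,0,0.011,0,0],[-0.0465,0,0.011,0,0]]

```text
time_s: 4.2
tcp_pos: [0.4874, -0.3819, 0.1302]
eef_rot: [1.0, -0.027, -0.001, -0.001]
force: [1.2, -0.3, -2.5]
finger_gap: 0.144
```

Call:
carry_out:
  increments:
    - [[0,0,0,0,0],[0.01,0,-0.02,0,0],[0.02,0,-0.04,0,0],[0.02,0,-0.06,0,0],[0.02,0,-0.06,0,0]]
  newtons: 35

```text
time_s: 4.62
tcp_pos: [0.5094, -0.384, 0.1935]
eef_rot: [1.0, -0.027, 0.001, 0.0]
force: [1.2, -0.0, -1.6]
finger_gap: 0.137
```

```bash
python3 - <<'E'
from h import *
s=ctrl.observe();print(s['tcp_pos'],s['force'],s['finger_gap'],s['time_s'])
b,_=save('scene','s2.png');y=cv2.resize(b[160:380,110:310][...,::-1],None,fx=2.6,fy=2.6);cv2.imwrite('pics/v2.png',cv2.convertScaleAbs(y,alpha=1.4))
E
```

```text
[ 0.50936628 -0.38398623  0.19347512] [ 1.21857968 -0.0100138  -1.60006279] 0.13687687195545506 4.6167
```

View pics/v2.png

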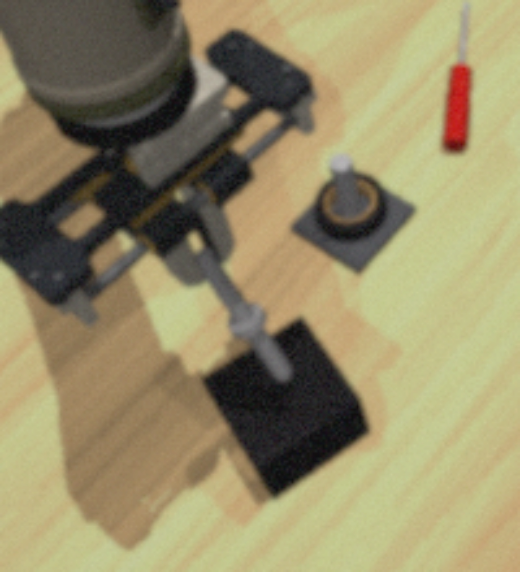

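The axle is held tilted. The collar is at crop (248,320), which is scene (205,283), and the tip is at scene (219,305). Next I'll measure its axis.

```bash
cat >> h.py <<'E'
def axle_fit(d,tip_uv,tcp,name='scene'):
    P=cloud(name,d).reshape(-1,3); g=tcp+[0,0,.0188]
    tip=np.array(tip_uv)
    a=np.array([np.sin(t)*np.cos(YAW),np.sin(t)*np.sin(YAW),-np.cos(t)]); cam=ray(name,[(320,200)])[0]
    for _ in range(6):
        w=P-g; s=w@a; r=np.linalg.norm(w-s[:,None]*a,axis=1)
        m=((s>.055)&(s<.110))&(r<.016); q=P[m]; 
        c=q.mean(0); v=np.linalg.svd(q-c)[2][0]; v*=np.sign(v@a); a=v
        side=cam-c; side-=side@a*a; c2=c-side/np.linalg.norm(side)*.0055; g=c2-((c2-tcp-[0,0,.0188])@a)*a
    return m.sum(),a,c2,s[m].max(),g
E
python3 - <<'E'
from h import *
d=np.load('pics/s2.png.npz')['d']; s=ctrl.observe()
n,a,c,smax,g=axle_fit(d,(219,305),s['tcp_pos']); F=faceR()
print(n,a,'tilt',np.degrees(np.arccos(-a[2])),'in face frame',(F.T@-a).round(3),'err deg x',np.degrees(np.arctan2(-(F.T@-a)[0],(F.T@-a)[2])),'len grasp->tip',smax,'axis near grasp',g-s['tcp_pos'])
E
```

```text
144 [ 0.37688532 -0.0291598  -0.92580082] tilt 22.210576299326476 in face frame [0.101 0.009 0.995] err deg x -5.795618131777891 len grasp->tip 0.10010705168203561 axis near grasp [0.00932405 0.00096207 0.02256544]
```

Call:
carry_out:
  increments:
    - [[0.01,-0.04,-0.015,0,0],[0.02,-0.08,-0.015,0,0],[0.03,-0.12,-0.015,0,0],[0.04,-0.16,-0.015,0,0],[0.045,-0.2,-0.015,0,0],[0.05,-0.24,-0.015,0,0],[0.05,-0.28,-0.015,0,0],[0.05,-0.32,-0.015,0,0]]

```text
time_s: 5.33
tcp_pos: [0.574, -0.0648, 0.2051]
eef_rot: [1.0, -0.027, -0.001, 0.0]
force: [1.7, 0.5, -0.8]
finger_gap: 0.14
```

Call:
carry_out:
  increments:
    - [[0,-0.025,0,0,0],[0,-0.045,0,0,0],[0,-0.06,0,0,0],[0,-0.066,0,0,0],[0,-0.066,0,0,0]]

```text
time_s: 5.75
tcp_pos: [0.5768, 0.0025, 0.204]
eef_rot: [1.0, -0.025, -0.002, -0.0]
force: [-0.0, 0.1, -2.2]
finger_gap: 0.137
```

```bash
python3 - <<'E'
from h import *
s=ctrl.observe();print(s['tcp_pos'],s['eef_rot'],s['force'],s['finger_gap'],s['time_s'])
b,d=save('scene','s3.png');y=cv2.resize(b[60:260,270:450][...,::-1],None,fx=3,fy=3,interpolation=cv2.INTER_CUBIC);cv2.imwrite('pics/v3.png',cv2.convertScaleAbs(y,alpha=1.4))
n,a,c,smax,g=axle_fit(d,None,s['tcp_pos']); F=faceR(); tip=g+smax*a
print(n,'tilt',np.degrees(np.arccos(-a[2])),a,'len',smax,'tip',tip,'tip-tcp',tip-s['tcp_pos'])
H=np.array([.634,.019,.1006]);print('tip in face frame rel hole mouth',(F.T@(tip-H)).round(4))
E
```

```text
[0.57677395 0.00247611 0.20397016] [ 9.99673028e-01 -2.54882965e-02 -2.04520667e-03 -4.35417082e-05] [-0.01006405  0.11836825 -2.21600497] 0.1374478861438653 5.75
99 tilt 21.18103998976989 [ 0.3612382   0.00749896 -0.93244342] len 0.10264560016219111 tip [0.62152866 0.00083999 0.13001305] tip-tcp [ 0.04475471 -0.00163612 -0.07395711]
tip in face frame rel hole mouth [ 0.0037 -0.0188  0.0314]
```

View pics/v3.png

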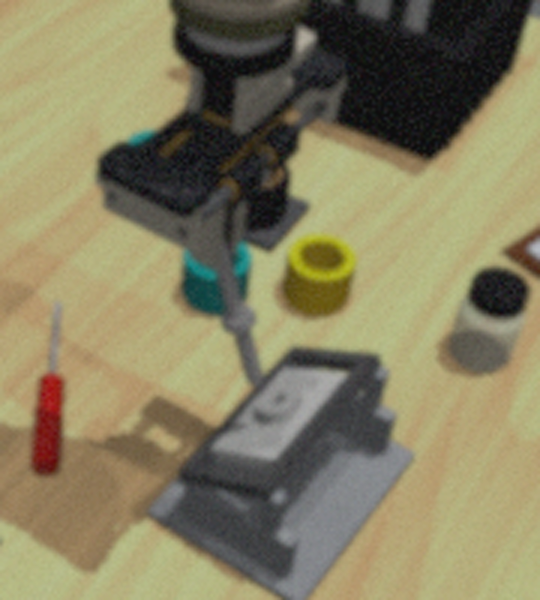

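The tip is at crop (258,385), about 31 mm above the hole mouth at crop (282,400), and 18 mm short in y. I'll align it and enter.

Call:
carry_out:
  increments:
    - [[-0.003,-0.01,0,0,0],[-0.003,-0.018,0,0,0],[-0.003,-0.018,0,0,0],[0.003,-0.018,0.011,0,0],[0.008,-0.018,0.02,0,0],[0.0114,-0.018,0.027,0,0],[0.0134,-0.018,0.031,0,0],[0.0134,-0.018,0.031,0,0]]
  newtons: 25

```text
time_s: 6.47
tcp_pos: [0.5908, 0.0178, 0.1714]
eef_rot: [1.0, -0.027, -0.003, 0.0]
force: [0.5, -0.3, -2.6]
finger_gap: 0.143
```

```bash
python3 - <<'E'
from h import *
s=ctrl.observe();print(s['tcp_pos'],s['eef_rot'],s['force'],s['finger_gap'],s['time_s'])
b,d=save('scene','s4.png');y=cv2.resize(b[150:230,320:420][...,::-1],None,fx=5,fy=5,interpolation=cv2.INTER_CUBIC);cv2.imwrite('pics/v4.png',cv2.convertScaleAbs(y,alpha=1.5))
E
```

```text
[0.59079215 0.01780906 0.17138658] [ 9.99643425e-01 -2.65181511e-02 -3.09671384e-03  4.69638692e-04] [ 0.53543126 -0.34321849 -2.57888406] 0.14252838479768615 6.4667
```

View pics/v4.png

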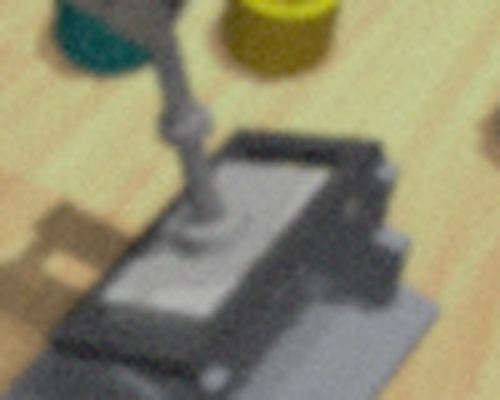

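The tip is at crop (210,215), which is scene (362,193) and lies over the hole. There is no contact force yet, so I'll advance gently.

Call:
carry_out:
  increments:
    - [[0.0024,-0.001,0.0044,0,0],[0.0047,-0.001,0.0088,0,0],[0.007,-0.001,0.0132,0,0],[0.007,-0.001,0.0132,0,0]]

```text
time_s: 6.85
tcp_pos: [0.5977, 0.0184, 0.1579]
eef_rot: [1.0, -0.027, -0.003, 0.001]
force: [0.2, -0.1, -2.9]
finger_gap: 0.138
```

Call:
carry_out:
  increments:
    - [[0.002,0,0.0044,0,0],[0.004,0,0.0088,0,0],[0.006,0,0.0132,0,0],[0.008,0,0.0176,0,0],[0.01,0,0.022,0,0],[0.01,0,0.022,0,0]]

```text
time_s: 7.35
tcp_pos: [0.6065, 0.018, 0.1349]
eef_rot: [1.0, -0.026, -0.004, 0.001]
force: [-2.1, 1.6, -5.5]
finger_gap: 0.145
```

Call:
carry_out:
  increments:
    - [[0.002,0,0.004,0,0],[0.004,0,0.008,0,0],[0.006,0,0.012,0,0],[0.0067,0,0.0136,0,0],[0.0067,0,0.0136,0,0]]
  newtons: 20

```text
time_s: 7.77
tcp_pos: [0.6119, 0.0178, 0.1222]
eef_rot: [1.0, -0.026, -0.005, 0.0]
force: [-9.1, 0.2, 15.3]
finger_gap: 0.14
```

```bash
python3 - <<'E'
from h import *
s=ctrl.observe();print(s['tcp_pos'],s['eef_rot'],s['force'],s['finger_gap'],s['time_s'])
b,d=save('scene','s5.png');y=cv2.resize(b[130:230,320:420][...,::-1],None,fx=5,fy=5,interpolation=cv2.INTER_CUBIC);cv2.imwrite('pics/v5.png',cv2.convertScaleAbs(y,alpha=1.5))
E
```

```text
[0.61186508 0.0178137  0.12215929] [ 9.99637705e-01 -2.63566579e-02 -5.43759220e-03  4.65972432e-04] [-9.10788531  0.1794741  15.34167128] 0.140192742143769 7.7667
```

View pics/v5.png

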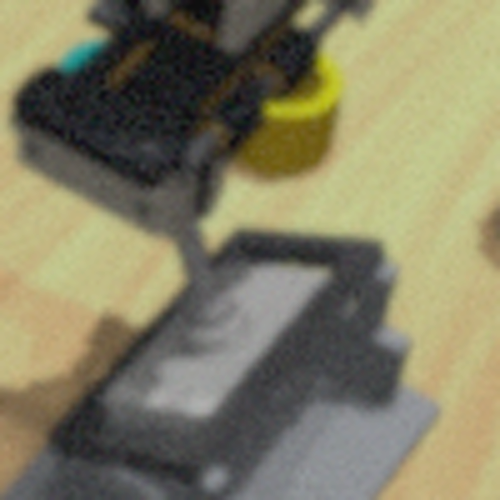

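The force (-9, 0, +15) lies along the axle axis and the pose matches the predicted home pose, so the collar is on the boss. I'll release it.

Call:
carry_out:
  increments:
    - [[0,0,0,0,0.5],[0,0,0,0,1],[0,0,0,0,1],[0,0,0,0,1],[0,0,0,0,1],[0,0,-0.02,0,1],[0,0,-0.05,0,1],[0,0,-0.09,0,1]]

```text
time_s: 8.48
tcp_pos: [0.6115, 0.0178, 0.2109]
eef_rot: [1.0, -0.026, -0.008, 0.001]
force: [0.4, 0.9, -0.3]
finger_gap: 0.667
```

Call:
carry_out:
  increments:
    - [[0,0,-0.02,0,0.86],[-0.02,-0.04,-0.03,0,0.86],[-0.04,-0.08,-0.03,0,0.86],[-0.06,-0.12,-0.03,0,0.86],[-0.09,-0.16,-0.03,0,0.86],[-0.12,-0.2,-0.03,0,0.86],[-0.14,-0.24,-0.03,0,0.86],[-0.155,-0.26,-0.03,0,0.86]]

```text
time_s: 9.15
tcp_pos: [0.4764, 0.2762, 0.2427]
eef_rot: [1.0, -0.026, -0.007, 0.001]
force: [0.6, 1.2, -0.2]
finger_gap: 0.86
```

```bash
python3 - <<'E'
from h import *
s=ctrl.observe();print(s['tcp_pos'],s['eef_rot'],s['force'],s['finger_gap'],s['time_s'])
b,d=save('scene','s6.png');y=cv2.resize(b[80:240,300:430][...,::-1],None,fx=3.7,fy=3.7,interpolation=cv2.INTER_CUBIC);cv2.imwrite('pics/v6.png',cv2.convertScaleAbs(y,alpha=1.5))
P=cloud('scene',d).reshape(-1,3);F=faceR();q=(P-[.6396,.0185,.09])@F
m=(q[:,2]>.022)&(q[:,2]<.1)&(np.hypot(q[:,0],q[:,1])<.03); print('axle pts',m.sum(),'top height',np.percentile(q[m,2],[95,100]),'lo',q[m&(q[:,2]<.04)].mean(0),'hi',q[m&(q[:,2]>.06)].mean(0))
m=(abs(q[:,0])<.025)&(abs(q[:,1])<.05);h=np.hypot(q[:,0],q[:,1]); print('collar z',np.nanpercentile(q[m&(h>.008)&(h<.013)&(q[:,2]<.026),2],[50,90]),'boss',np.nanpercentile(q[m&(h>.013)&(h<.017),2],[50,90]),'plate',np.nanmedian(q[m&(h>.024),2]))
a,d=save('top','t6.png')
g=a[140:185,280:325]; cv2.imwrite('pics/t6c.png',g[...,::-1])
E
```

```text
[0.47638673 0.27616438 0.24274065] [ 9.99623330e-01 -2.64460195e-02 -7.30720331e-03  6.40706106e-04] [ 0.60425467  1.18905384 -0.20307943] 0.8600765840951871 9.15
axle pts 162 top height [0.08409829 0.08483325] lo [ 0.00154388 -0.0054926   0.02908356] hi [ 0.00105727 -0.00502186  0.07414386]
collar z [-0.08191331  0.02177722] boss [0.00210425 0.01752644] plate -0.0804030026683713
```

View pics/v6.png

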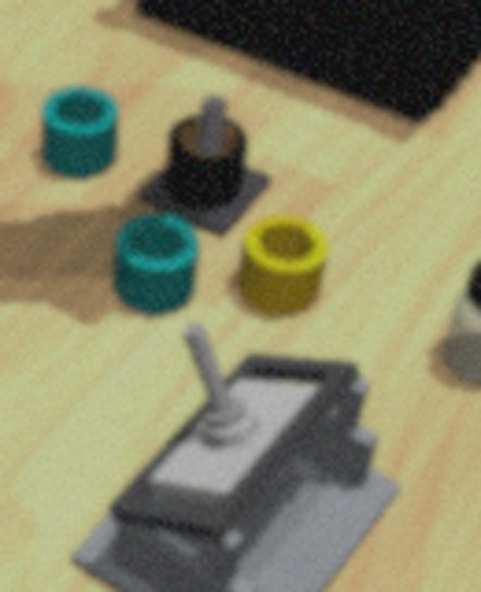

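The axle is home and upright in the face frame: its top is 84 mm above the face (expected 82), with 0.5 mm of drift along its length. The tall black roll is at crop (207,160) on its post, with turquoise rings at (158,260) and (80,130) and a yellow one at (283,262). I'll go for the black one on the post.

Call:
carry_out:
  increments:
    - [[-0.022,-0.026,0,0,0.86],[-0.022,-0.026,0,0,0.86],[-0.022,-0.026,0.03,0,0.86],[-0.022,-0.026,0.06,0,0.86],[-0.022,-0.026,0.09,0,0.86],[-0.022,-0.026,0.12,0,0.86],[-0.022,-0.026,0.12,0,0.86],[-0.022,-0.026,0.12,0,0.86]]

```text
time_s: 9.92
tcp_pos: [0.4502, 0.3079, 0.1223]
eef_rot: [1.0, -0.021, -0.009, 0.0]
force: [0.6, 0.4, 1.2]
finger_gap: 0.859
```

Call:
carry_out:
  increments:
    - [[0.0058,0.0047,0.01,0,0.86],[0.0058,0.0047,0.04,0,0.86],[0.0058,0.0047,0.07,0,0.86],[0.0058,0.0047,0.09,0,0.86],[0.0058,0.0047,0.093,0,0.86],[0.0058,0.0047,0.093,0,0.86]]

```text
time_s: 10.42
tcp_pos: [0.4546, 0.3026, 0.0293]
eef_rot: [1.0, -0.022, -0.009, 0.001]
force: [0.5, -0.7, 0.8]
finger_gap: 0.858
```

Now I'll close gently on the roll, check the grip, then lift.

Call:
carry_out:
  increments:
    - [[0.001,0,0,0,0.4],[0.001,0,0,0,0.4],[0.001,0,0,0,0.4],[0.001,0,0,0,0.4],[0.001,0,0,0,0.4],[0.001,0,0,0,0.4]]
  newtons: 10

```text
time_s: 10.92
tcp_pos: [0.4565, 0.3033, 0.0306]
eef_rot: [1.0, -0.022, -0.008, -0.0]
force: [-0.5, 0.1, 8.4]
finger_gap: 0.481
```

Call:
carry_out:
  increments:
    - [[0,0,-0.01,0,0.4],[0,0,-0.03,0,0.4],[0,0,-0.06,0,0.4],[0,0,-0.09,0,0.4],[0,0,-0.12,0,0.4],[0,0,-0.15,0,0.4],[0,0,-0.18,0,0.4],[0,0,-0.2,0,0.4]]
  newtons: 15

```text
time_s: 11.58
tcp_pos: [0.4603, 0.3034, 0.2346]
eef_rot: [1.0, -0.022, -0.007, -0.001]
force: [0.4, 0.3, 0.8]
finger_gap: 0.404
```

```bash
python3 - <<'E'
from h import *
s=ctrl.observe();print(s['tcp_pos'],s['force'],s['finger_gap'],s['time_s'])
b,d=save('scene','s7.png');y=cv2.resize(b[30:190,270:430][...,::-1],None,fx=3,fy=3,interpolation=cv2.INTER_CUBIC)
a,_=save('top','t7.png'); x=cv2.resize(a[170:290,160:280][...,::-1],(480,480))[:, :320]
cv2.imwrite('pics/v7.png',cv2.convertScaleAbs(np.hstack([y,x]),alpha=1.5))
E
```

```text
[0.46034149 0.30337209 0.23462292] [0.41015526 0.30610582 0.8339836 ] 0.4039169049646772 11.5833
```

View pics/v7.png

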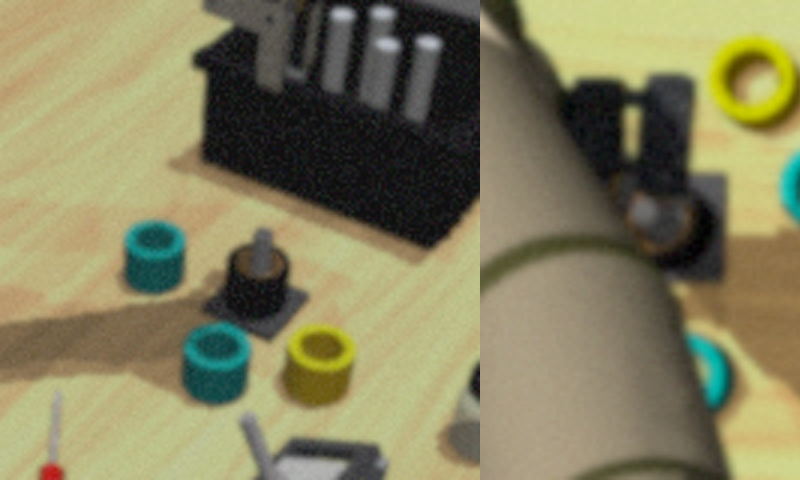

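```bash
python3 - <<'E'
from h import *
p=ctrl.observe()['tcp_pos']; y=np.array([-.044,-.999,0])
print('tcp',proj('scene',[p,p+.0187*y,p-.0187*y]),proj('top',[p]))
print('roll@.4557,.303',proj('scene',[[.4557,.303,.06],[.4557,.303,.095],[.4557,.303,.0]]),proj('top',[[.4557,.303,.095]]))
for n,f in(('scene','s7'),('top','t7')):
    I=np.load(f'pics/{f}.png.npz');P=cloud(n,I['d']).reshape(-1,3)
    for z0,z1 in((.09,.1),(.056,.066)):
        q=P[(np.hypot(*(P[:,:2]-[.4557,.303]).T)<.045)&(P[:,2]>z0)&(P[:,2]<z1)]; print(n,z0,len(q),q.mean(0).round(4),q.min(0).round(3),q.max(0).round(3))
print({k:v for k,v in ctrl.observe().items() if k in('qpos','force')})
E
```

```text
tcp [[363.68125247  66.19522294]
 [359.96770079  69.2155319 ]
 [367.32295262  63.23440289]] [[188.58366641 213.31723021]]
roll@.4557,.303 [[355.82349812 117.59845269]
 [356.88223642 108.17652724]
 [354.11170164 132.80582069]] [[201.40882177 222.86253853]]
scene 0.09 32 [0.4574 0.3024 0.0955] [0.446 0.295 0.09 ] [0.465 0.311 0.099]
scene 0.056 183 [0.4578 0.2968 0.0612] [0.423 0.27  0.056] [0.488 0.339 0.066]
top 0.09 34 [0.4557 0.3041 0.0941] [0.447 0.295 0.09 ] [0.465 0.314 0.098]
top 0.056 111 [0.4481 0.2957 0.0596] [0.422 0.273 0.056] [0.475 0.331 0.066]
{'qpos': array([-0.63442476,  0.34333775, -0.0584559 ,  1.93726723,  0.01116647,
        0.86684419, -2.31091212]), 'force': array([ 0.1535885 , -0.56091574, -0.80268411])}
```

Call:
carry_out:
  increments:
    - [[0,0,-0.01,0,1],[0,0,-0.02,0,1],[0,0,-0.02,0,1]]

```text
time_s: 11.93
tcp_pos: [0.4621, 0.3044, 0.257]
eef_rot: [1.0, -0.022, -0.005, -0.003]
force: [0.6, 0.5, -0.5]
finger_gap: 0.568
```

```bash
python3 - <<'E'
from h import *
for f,tcp in(('s7',[.4603,.3034,.2346]),('s3',[.5768,.0025,.204]),('s2',[.5094,-.384,.1935])):
    I=np.load(f'pics/{f}.png.npz');P=cloud('scene',I['d']); q=P-np.array(tcp)
    m=(np.abs(q[...,0])<.06)&(np.abs(q[...,1])<.08)&(q[...,2]>-.04)&(q[...,2]<.06)
    print(f,proj('scene',[tcp]).round(1))
    for z in np.arange(-.04,.06,.01):
        k=m&(q[...,2]>=z)&(q[...,2]<z+.01)
        if k.sum()>3:
            w=q[k]; print('  z%.2f'%z,k.sum(),np.percentile(w[:,0],[5,50,95]).round(3),np.percentile(w[:,1],[5,50,95]).round(3))
E
```

```text
s7 [[363.2  66.4]]
  z0.03 29 [-0.006  0.005  0.009] [-0.03   0.018  0.024]
  z0.04 61 [-0.008  0.004  0.01 ] [-0.035  0.017  0.027]
  z0.05 61 [-0.007  0.003  0.01 ] [-0.036 -0.021  0.025]
s3 [[340.8 156. ]]
  z-0.04 26 [0.026 0.034 0.038] [-0.01  -0.007 -0.   ]
  z-0.03 17 [0.019 0.031 0.035] [-0.011 -0.006 -0.002]
  z-0.02 62 [0.013 0.027 0.035] [-0.014 -0.008  0.007]
  z-0.01 33 [0.016 0.024 0.032] [-0.009 -0.006  0.004]
  z0.00 24 [0.012 0.019 0.022] [-0.008 -0.005 -0.   ]
  z0.01 30 [0.008 0.015 0.018] [-0.008 -0.005  0.002]
  z0.02 25 [0.006 0.011 0.014] [-0.008 -0.005  0.   ]
  z0.03 29 [0.006 0.008 0.011] [-0.013 -0.002  0.013]
  z0.04 62 [-0.008  0.005  0.009] [-0.022 -0.007  0.015]
  z0.05 54 [-0.002  0.006  0.009] [-0.023 -0.01   0.015]
s2 [[193.2 271. ]]
  z-0.04 36 [0.032 0.037 0.04 ] [-0.007 -0.003  0.004]
  z-0.03 22 [0.031 0.034 0.037] [-0.007 -0.002  0.002]
  z-0.02 100 [0.017 0.029 0.036] [-0.012 -0.003  0.01 ]
  z-0.01 47 [0.021 0.026 0.034] [-0.007 -0.003  0.004]
  z0.00 40 [0.017 0.021 0.024] [-0.007 -0.002  0.004]
  z0.01 38 [0.013 0.017 0.02 ] [-0.007 -0.002  0.005]
  z0.02 47 [0.008 0.013 0.016] [-0.007 -0.003  0.004]
  z0.03 83 [0.006 0.009 0.012] [-0.016  0.     0.015]
  z0.04 120 [-0.005  0.007  0.009] [-0.021  0.001  0.018]
  z0.05 89 [-0.005  0.008  0.01 ] [-0.022  0.007  0.019]
```

The depth points show that the real fingertips sit about 33 mm above the reported TCP. The same offset appears in three pictures: s2, s3 and s7. So the jaws closed above the roll and only grazed its top. I'll pin the offset down, recheck that the roll is undisturbed (it is, at 0.456, 0.303), and retry lower.

```bash
python3 - <<'E'
from h import *
b,d=save('scene','s8.png'); o=ctrl.observe(); P=cloud('scene',d); q=P-o['tcp_pos']; print(o['tcp_pos'],o['finger_gap'])
m=(np.abs(q[...,0])<.03)&(np.abs(q[...,1])<.08)&(q[...,2]>-.04)&(q[...,2]<.09)
print(np.percentile(q[m][:,2],[0,1,3,5]))
for z in np.arange(.03,.09,.01):
    w=q[m&(q[...,2]>=z)&(q[...,2]<z+.01)]
    if len(w): print(z.round(2),len(w),np.percentile(w[:,0],[5,50,95]).round(3),np.sort(w[:,1])[[0,len(w)//3,len(w)//2,-1]].round(3))
T,dt=save('top','t8.png');P=cloud('top',dt);q=P-o['tcp_pos'];m=(np.abs(q[...,0])<.05)&(np.abs(q[...,1])<.08)&(q[...,2]>-.05)&(q[...,2]<.12);print('top',m.sum(),np.percentile(q[m],[0,5,50],axis=0).round(3) if m.sum() else '')
E
```

```text
[0.46175466 0.30416116 0.25586055] 0.6077404050039438
[0.03238745 0.03449391 0.03641578 0.03753981]
0.03 29 [-0.006  0.002  0.01 ] [-0.038 -0.031  0.026  0.034]
0.04 63 [-0.009  0.004  0.01 ] [-0.045 -0.038  0.024  0.039]
0.05 65 [-0.007  0.003  0.011] [-0.043 -0.039 -0.026  0.042]
0.06 66 [-0.008  0.005  0.01 ] [-0.044 -0.041 -0.028  0.041]
0.07 66 [-0.009  0.004  0.011] [-0.044 -0.041 -0.027  0.043]
0.08 62 [-0.01   0.006  0.01 ] [-0.045 -0.042 -0.037  0.045]
top 0
```

Call:
carry_out:
  increments:
    - [[-0.006,0.001,0.02,0,0.86],[-0.006,0.001,0.05,0,0.86],[-0.006,0.001,0.08,0,0.86],[-0.006,0.001,0.115,0,0.86],[-0.006,0.001,0.15,0,0.86],[-0.006,0.001,0.18,0,0.86],[-0.006,0.001,0.205,0,0.86],[-0.006,0.001,0.215,0,0.86]]

```text
time_s: 12.7
tcp_pos: [0.4508, 0.3029, 0.0362]
eef_rot: [1.0, -0.021, -0.008, -0.001]
force: [0.2, 0.5, -0.0]
finger_gap: 0.861
```

Call:
carry_out:
  increments:
    - [[0,0,0.01,0,0.86],[0,0,0.018,0,0.86],[0,0,0.025,0,0.86],[0,0,0.032,0,0.86],[0,0,0.04,0,0.86],[0,0,0.04,0,0.86]]

```text
time_s: 13.2
tcp_pos: [0.45, 0.3029, -0.0046]
eef_rot: [1.0, -0.021, -0.008, -0.0]
force: [0.2, 0.3, -0.4]
finger_gap: 0.857
```

Call:
carry_out:
  increments:
    - [[0.0055,0,0,0,0.86],[0.0055,0,0,0,0.86],[0.0055,0,0,0,0.6],[0.0055,0,0,0,0.6],[0.0055,0,0,0,0.6],[0.0055,0,0,0,0.6],[0.0055,0,0,0,0.6]]
  newtons: 12

```text
time_s: 13.78
tcp_pos: [0.4557, 0.3027, -0.0044]
eef_rot: [1.0, -0.021, -0.008, -0.001]
force: [0.5, -0.7, 3.4]
finger_gap: 0.713
```

The roll is gripped at 0.713 (66 mm). I'll lift it until about 15 mm is still on the post, then shift the hand -x so the roll pivots about the jaw axis.

Call:
carry_out:
  increments:
    - [[0,0,-0.015,0,0.6],[0,0,-0.035,0,0.6],[0,0,-0.055,0,0.6],[0,0,-0.07,0,0.6],[0,0,-0.07,0,0.6],[0,0,-0.07,0,0.6]]

```text
time_s: 14.28
tcp_pos: [0.457, 0.3028, 0.066]
eef_rot: [1.0, -0.021, -0.007, -0.001]
force: [-0.3, 0.2, -2.1]
finger_gap: 0.716
```

Call:
carry_out:
  increments:
    - [[-0.006,0,0,0,0.6],[-0.012,0,0,0,0.6],[-0.016,0,0,0,0.6],[-0.016,0,0,0,0.6]]

```text
time_s: 14.62
tcp_pos: [0.4417, 0.3035, 0.0656]
eef_rot: [1.0, -0.022, -0.006, -0.001]
force: [6.1, -0.2, -1.8]
finger_gap: 0.718
```

Call:
carry_out:
  increments:
    - [[-0.004,0,0,0,0.6],[-0.008,0,0,0,0.6],[-0.011,0,0,0,0.6],[-0.011,0,0,0,0.6]]

```text
time_s: 14.95
tcp_pos: [0.4303, 0.3043, 0.0651]
eef_rot: [1.0, -0.021, -0.006, -0.001]
force: [1.1, 0.6, 1.0]
finger_gap: 0.707
```

Call:
carry_out:
  increments:
    - [[0.003,0,-0.01,0,0.6],[0.01,0,-0.03,0,0.6],[0.02,0,-0.05,0,0.6],[0.03,0,-0.08,0,0.6],[0.04,0,-0.11,0,0.6],[0.045,0,-0.13,0,0.6],[0.045,0,-0.13,0,0.6]]

```text
time_s: 15.53
tcp_pos: [0.4793, 0.3027, 0.1986]
eef_rot: [1.0, -0.022, -0.004, -0.003]
force: [1.1, 0.1, -1.8]
finger_gap: 0.71
```

```bash
python3 - <<'E'
from h import *
b,d=save('scene','s9.png'); o=ctrl.observe(); tc=o['tcp_pos'];print(tc,o['eef_rot'],o['force'],o['finger_gap'],o['time_s'])
u,v=proj('scene',[tc+[0,0,.04]])[0].astype(int); print(u,v)
u0=min(max(u-70,0),500);v0=max(v-60,0)
y=cv2.resize(b[v0:v0+150,u0:u0+140][...,::-1],None,fx=4,fy=4,interpolation=cv2.INTER_CUBIC);cv2.imwrite('pics/v9.png',cv2.convertScaleAbs(y,alpha=1.6));print(u0,v0)
E
```

```text
[0.47770471 0.30218375 0.19631686] [ 0.99974698 -0.02173965 -0.00535178 -0.00217523] [-0.68517736 -0.51958713 -2.08696471] 0.7039018305455034 15.5833
368 68
298 8
```

View pics/v9.png

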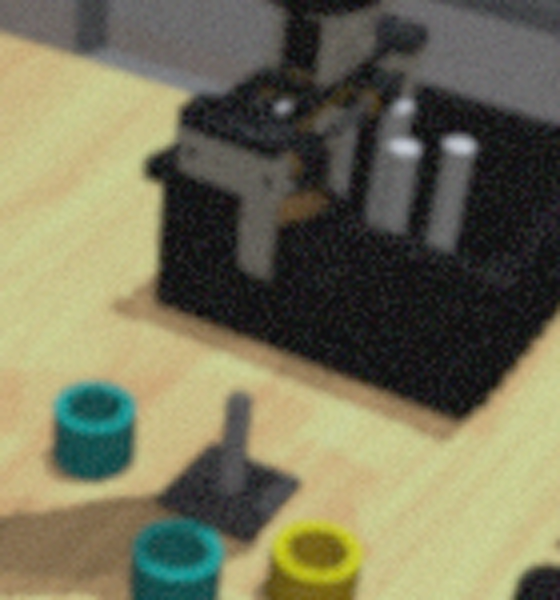

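Crop: the post at (237,440) is empty and the roll hangs in the gripper in front of the black bin. It is black on black, so I'll measure its tilt from depth.

```bash
cat >> h.py <<'E'
from scipy.optimize import least_squares
def roll_fit(d,tcp,name='scene',side=False):
    # outer cylinder radius 33 pivoting about the jaw axis through the grasp point: robust fit of tilt + offsets in the x-z plane
    P=cloud(name,d).reshape(-1,3); g=tcp+[0,0,.052]
    ey=faceR()[:,1]; w=P-g; yy=w@ey; m=(np.linalg.norm(w,axis=1)<.058)&(abs(yy)<.031); w=w[m]
    hx=np.array([np.cos(YAW),np.sin(YAW),0]); X=np.c_[w@hx,w@ey,w[:,2]]
    return X
E
python3 - <<'E'
from h import *
d=np.load('pics/s9.png.npz')['d']; X=roll_fit(d,np.array([.4777,.3022,.1963])); print(len(X))
# front (+x, -y) side and bottom extents
for z in np.arange(-.06,.05,.01):
    w=X[(X[:,2]>=z)&(X[:,2]<z+.01)]
    if len(w)>3: print(z.round(2),len(w),'x',np.percentile(w[:,0],[2,50,98]).round(3),'y',np.percentile(w[:,1],[2,98]).round(3))
for y0 in(-.02,-.01,0,.01,.02):
    w=X[abs(X[:,1]-y0)<.004]; 
    for k in np.argsort(w[:,2])[:3]: print(y0,w[k].round(3))
m=X[:,0]>.005
# cylinder radius 33 residual fit, axis through (cx,0) in x-z plane w tilt
def res(p,W):
    a=np.array([-np.sin(p[0]),np.cos(p[0])]);  perp=(W[:,0]-p[1])*a[1]-(W[:,2])*a[0]; return np.hypot(perp,W[:,1]-p[2])-.033
for th in(0,15,28,40):
    W=X; s=least_squares(res,[np.radians(th),0,0],args=(W,),loss='soft_l1',f_scale=.002); print(th,np.degrees(s.x[0]),s.x[1:],s.cost)
E
```

```text
453
-0.04 11 x [-0.005  0.006  0.021] y [-0.03  -0.021]
-0.03 31 x [-0.001  0.023  0.045] y [-0.031 -0.007]
-0.02 76 x [0.015 0.038 0.049] y [-0.03   0.014]
-0.01 84 x [-0.011  0.032  0.045] y [-0.031  0.018]
0.0 93 x [-0.013  0.027  0.041] y [-0.029  0.024]
0.01 109 x [-0.006  0.022  0.039] y [-0.029  0.028]
0.02 47 x [0.018 0.028 0.036] y [-0.023  0.022]
-0.02 [-0.004 -0.023 -0.035]
-0.02 [-0.005 -0.021 -0.034]
-0.02 [ 0.037 -0.021 -0.023]
-0.01 [ 0.045 -0.009 -0.02 ]
-0.01 [ 0.047 -0.008 -0.019]
-0.01 [ 0.044 -0.014 -0.018]
0 [ 0.049 -0.001 -0.019]
0 [ 0.05   0.003 -0.018]
0 [ 0.047 -0.004 -0.016]
0.01 [ 0.049  0.009 -0.021]
0.01 [ 0.048  0.012 -0.02 ]
0.01 [ 0.046  0.014 -0.018]
0.02 [ 0.043  0.018 -0.016]
0.02 [-0.006  0.02  -0.005]
0.02 [-0.01   0.016 -0.005]
0 20.640445323652198 [0.00663972 0.00011439] 0.0021136659466850154
15 20.640463478590092 [0.00663971 0.00011438] 0.0021136659466283016
28 20.64045444548811 [0.00663972 0.00011439] 0.0021136659466544573
40 20.64048159976376 [0.0066397  0.00011437] 0.00211366594659219
```

Call:
carry_out:
  increments:
    - [[0.01,0.03,0,0,0.6],[0.022,0.065,0,0,0.6],[0.034,0.1,0,0,0.6],[0.046,0.135,0,0,0.6],[0.058,0.17,0,0,0.6],[0.07,0.205,0,0,0.6],[0.08,0.24,0,0,0.6],[0.087,0.265,0,0,0.6]]

```text
time_s: 16.25
tcp_pos: [0.5517, 0.0303, 0.1926]
eef_rot: [1.0, -0.023, -0.007, -0.001]
force: [0.0, -0.5, -1.3]
finger_gap: 0.703
```

Call:
carry_out:
  increments:
    - [[0.002,0.006,0,0.01,0.6],[0.003,0.011,0,0.01,0.6],[0.003,0.011,0,0.01,0.6],[0.003,0.011,0,0.01,0.6]]

```text
time_s: 16.58
tcp_pos: [0.5533, 0.0208, 0.1919]
eef_rot: [1.0, -0.027, -0.008, -0.002]
force: [-0.6, 0.7, -2.1]
finger_gap: 0.704
```

```bash
cat > rf.py <<'E'
from h import *
import sys
b,d=save('scene',sys.argv[1]); o=ctrl.observe(); tc=o['tcp_pos'];print(tc,o['eef_rot'],o['force'],o['finger_gap'],o['time_s'])
X=roll_fit(d,tc)
im=b.reshape(-1,3)
for z in np.arange(-.05,.04,.01):
    w=X[(X[:,2]>=z)&(X[:,2]<z+.01)]
    if len(w)>5: print(z.round(2),len(w),'x',np.percentile(w[:,0],[2,50,97]).round(3),'y',np.percentile(w[:,1],[2,98]).round(3))
f=X[(X[:,0]>.03)&(abs(X[:,1])<.012)]; p=np.polyfit(f[:,2],f[:,0],1); print('front slope deg',np.degrees(np.arctan(-p[0])),'low corner',f[f[:,2].argmin()],'x0',p[1])
E
python3 rf.py s10.png
```

```text
[0.553507   0.02116717 0.19206023] [ 0.99962244 -0.02630631 -0.00773059 -0.00178618] [-0.20708311  0.13218873 -1.45161729] 0.7034792435237053 16.6333
-0.04 7 x [0.    0.023 0.031] y [-0.031 -0.028]
-0.03 51 x [0.022 0.038 0.048] y [-0.03   0.015]
-0.02 107 x [-0.012  0.037  0.046] y [-0.03   0.018]
-0.01 134 x [-0.015  0.03   0.042] y [-0.031  0.021]
0.0 105 x [-0.002  0.029  0.038] y [-0.031  0.021]
0.01 167 x [0.002 0.022 0.035] y [-0.03   0.027]
0.02 36 x [0.002 0.027 0.032] y [-0.019  0.03 ]
front slope deg 20.007961315156003 low corner [ 0.04624844 -0.00811539 -0.02506625] x0 0.03866239682251402
```

Call:
carry_out:
  increments:
    - [[0.008,-0.001,0.011,0,0.6],[0.0135,-0.001,0.022,0,0.6],[0.0195,-0.001,0.033,0,0.6],[0.0255,-0.001,0.044,0,0.6],[0.031,-0.001,0.055,0,0.6],[0.037,-0.001,0.066,0,0.6],[0.0412,-0.001,0.0742,0,0.6],[0.0412,-0.001,0.0742,0,0.6]]

```text
time_s: 17.3
tcp_pos: [0.5935, 0.0201, 0.1149]
eef_rot: [1.0, -0.026, -0.009, -0.002]
force: [-0.8, 0.2, -1.1]
finger_gap: 0.707
```

```bash
python3 rf.py s11.png
```

```text
[0.59334616 0.02011181 0.11595337] [ 0.99961198 -0.02642346 -0.00866026 -0.00163783] [ 0.38013414  0.31911776 -0.91790639] 0.7059805484076487 17.35
-0.03 48 x [0.024 0.038 0.048] y [-0.031  0.008]
-0.02 89 x [-0.01   0.037  0.046] y [-0.03  0.02]
-0.01 94 x [0.003 0.034 0.042] y [-0.03   0.021]
0.0 88 x [0.01  0.031 0.038] y [-0.03   0.019]
0.01 138 x [0.008 0.022 0.035] y [-0.03   0.025]
0.02 20 x [0.005 0.028 0.032] y [-0.013  0.025]
front slope deg 18.223300254462536 low corner [ 0.03512698 -0.00409314 -0.04534131] x0 0.038377738471946046
```

Call:
carry_out:
  increments:
    - [[0.006,0,0.007,0,0.6],[0.012,0,0.015,0,0.6],[0.017,0,0.022,0,0.6],[0.022,0,0.029,0,0.6],[0.0257,0,0.036,0,0.6],[0.0257,0,0.036,0,0.6]]

```text
time_s: 17.85
tcp_pos: [0.6181, 0.0187, 0.0779]
eef_rot: [1.0, -0.026, -0.01, -0.001]
force: [-0.6, 0.5, -1.3]
finger_gap: 0.707
```

Call:
carry_out:
  increments:
    - [[0.0005,0,0.002,0,0.6],[0.0005,0,0.004,0,0.6],[0.001,0,0.006,0,0.6],[0.001,0,0.008,0,0.6],[0.001,0,0.008,0,0.6]]

```text
time_s: 18.27
tcp_pos: [0.6184, 0.018, 0.0709]
eef_rot: [1.0, -0.027, -0.01, -0.001]
force: [-3.9, -1.6, 8.4]
finger_gap: 0.705
```

```bash
python3 rf.py s12.png
```

```text
[0.61840416 0.01800963 0.07087933] [ 0.99958887 -0.02690046 -0.00984631 -0.00122364] [-5.19349807 -2.69313171  8.63119425] 0.7015326214611513 18.3167
-0.05 15 x [-0.015 -0.007  0.002] y [-0.03  -0.021]
-0.04 6 x [0.005 0.007 0.014] y [-0.031 -0.028]
-0.03 19 x [0.023 0.032 0.04 ] y [-0.031  0.028]
-0.02 128 x [0.02  0.045 0.054] y [-0.031  0.025]
-0.01 79 x [0.021 0.038 0.044] y [-0.03   0.017]
0.0 88 x [0.013 0.032 0.039] y [-0.03   0.015]
0.01 76 x [0.012 0.028 0.034] y [-0.028  0.017]
0.02 77 x [0.01  0.023 0.029] y [-0.027  0.025]
front slope deg 30.91598389441655 low corner [ 0.04510388 -0.01149848 -0.01801005] x0 0.03993776731965286
```

```bash
cat > rc.py <<'E'
from h import *
import sys
F=faceR(); O=np.array([.6396,.0180,.09])
for n in('scene','top'):
    I=np.load(sys.argv[1]) if 0 else None
    b,d=save(n,sys.argv[1]+n+'.png'); q=(cloud(n,d).reshape(-1,3)-O)@F; h=np.hypot(q[:,0],q[:,1])
    m=(h>.018)&(h<.042)&(q[:,2]>.03)&(q[:,2]<.075); w=q[m]
    s=q[(h<.045)&(h>.025)&(q[:,2]>.006)&(q[:,2]<.045)]
    print(n,len(w),'top ring z pct',np.percentile(w[:,2],[25,50,75,90]).round(4) if len(w) else '')
    if len(w)>30:
        t=w[abs(w[:,2]-np.median(w[:,2]))<.006]; A=np.c_[t[:,:2],np.ones(len(t))]; c=np.linalg.lstsq(A,t[:,2],rcond=None)[0]; print('  top plane: slope x,y deg',np.degrees(np.arctan(c[:2])).round(2),'z0',c[2].round(4),'extent x',np.percentile(t[:,0],[1,99]).round(4),'y',np.percentile(t[:,1],[1,99]).round(4))
    if len(s)>30:
        r=least_squares(lambda p:np.hypot(s[:,0]-p[0],s[:,1]-p[1])-.033,[0,0],loss='soft_l1',f_scale=.002); print('  side centre',r.x.round(4),len(s))
E
python3 rc.py a; python3 -c "from h import *;o=ctrl.observe();print(o['force'],o['time_s'])"
```

```text
scene 237 top ring z pct [0.0374 0.0439 0.051  0.0571]
  top plane: slope x,y deg [-1.57  0.6 ] z0 0.0448 extent x [0.0081 0.0327] y [-0.0309  0.0407]
  side centre [-0.0009 -0.0008] 355
top 0 top ring z pct 
[-5.11780679 -2.59604803  9.21555877] 18.4167
```

Call:
carry_out:
  increments:
    - [[0,0,0,0,0.75],[0,0,0,0,0.8],[0,0,0,0,0.9],[0,0,0,0,1],[0,0,0,0,1],[0,0,0,0,1],[0,0,-0.005,0,1],[0,0,-0.01,0,1]]

```text
time_s: 19.08
tcp_pos: [0.6184, 0.018, 0.0809]
eef_rot: [1.0, -0.027, -0.01, -0.001]
force: [0.4, 0.2, 0.6]
finger_gap: 0.999
```

Call:
carry_out:
  increments:
    - [[0,0,-0.03,0,1],[0,0,-0.06,0,1],[0,0,-0.1,0,1],[0,0,-0.14,0,1],[-0.03,0,-0.16,0,1],[-0.07,0,-0.16,0,1],[-0.11,0,-0.16,0,1],[-0.14,0,-0.16,0,1]]

```text
time_s: 19.75
tcp_pos: [0.479, 0.025, 0.2447]
eef_rot: [1.0, -0.027, -0.01, -0.001]
force: [-0.2, 0.1, 0.0]
finger_gap: 0.998
```

```bash
python3 rc.py b; python3 - <<'E'
from h import *
o=ctrl.observe();print(o['tcp_pos'],o['force'],o['time_s'])
b=cv2.imread('pics/bscene.png');t=cv2.imread('pics/btop.png')
c=cv2.resize(b[90:250,310:430],(450,600));t2=cv2.resize(t[120:200,270:340],(350,400),interpolation=cv2.INTER_CUBIC);t3=cv2.resize(t[100:290,180:450],(350,200))
cv2.imwrite('pics/v10.png',cv2.convertScaleAbs(np.hstack([c,np.vstack([t2,t3])]),alpha=1.7))
E
```

```text
scene 461 top ring z pct [0.0393 0.0475 0.0517 0.0526]
  top plane: slope x,y deg [-1.48  1.36] z0 0.05 extent x [-0.0309  0.033 ] y [-0.0341  0.0282]
  side centre [-0.0008 -0.0005] 390
top 0 top ring z pct 
[0.47717461 0.02491729 0.24482628] [ 0.27835628 -0.07904792 -0.05653343] 19.85
```

View pics/v10.png

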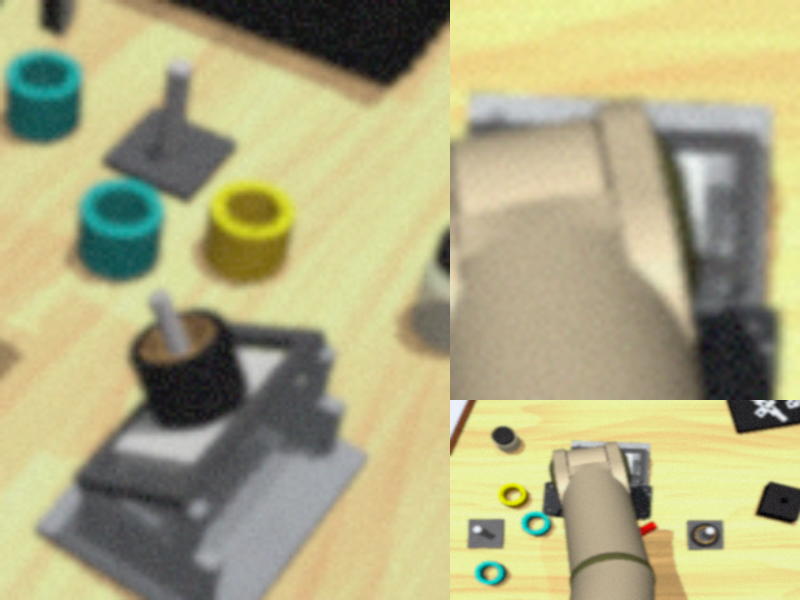

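Last picture: the roll sits flat on the plate around the boss with the axle standing through it. The post at (170,120) is empty, and the flat roll, jar and screwdriver are where they were. One last numeric check before handing in.

```bash
python3 - <<'E'
from h import *
I=np.load('pics/bscene.png.npz');F=faceR();q=(cloud('scene',I['d']).reshape(-1,3)-[.6396,.018,.09])@F;h=np.hypot(q[:,0],q[:,1])
w=q[(h>.022)&(h<.032)&(abs(q[:,2]-.051)<.004)];A=np.c_[w[:,:2],np.ones(len(w))];c=np.linalg.lstsq(A,w[:,2],rcond=None)[0];print('ring',len(w),np.degrees(np.arctan(c[:2])),c[2])
m=(q[:,2]>.055)&(h<.02);print('axle top',np.percentile(q[m,2],[95,100]),q[m].mean(0))
pl=q[(abs(q[:,0])<.025)&(abs(q[:,1])>.042)&(abs(q[:,1])<.055)&(abs(q[:,2])<.01)];print('plate z',np.median(pl[:,2]))
print(ctrl.hand_in())
E
```

```text
ring 147 [-0.37712345 -0.10216339] 0.051982670794624576
axle top [0.38027542 0.4173348 ] [ 0.00474236 -0.00954194  0.27676518]
plate z 0.0020393236750989256
the job is handed in; nothing more can be done
None
```

I pushed the axle home in the plate's boss while both rolls were still on their posts. I then slid the tall black roll over it until it lay flat on the plate, let go of both, and handed in at about 20 s.

**How it was done:** The tool can only point down. I tilted the axle in the grip by pivoting it in its block's hole, and pivoted the roll the same way on its post, before lowering each along the slanted axis.

**What the last checks showed:**
- **Roll:** its top is 50.0 mm above the plate (expected 50), level with the plate to 0.4°, and centred within 1 mm.
- **Axle:** its end was 84 mm above the face right after release (82 expected). That camera reads the plate 2 mm high, so this agrees with the collar being home.
- **Bystanders:** the flat roll, screwdriver and jar look unmoved in the last picture. I did not measure them.

**What failed or disagreed:**
- **Missed grasp:** my first grasp of the roll closed just above it, and the contact force was about 8 N. The depth pictures showed the real fingertips about 33 mm above the reported TCP. The roll had not moved, so I corrected the height and the second grasp held.
- **Axle grip:** because of the same offset, I had held the axle nearer its end than planned.
- **Final axle check:** the axle-height check I ran just before handing in was invalid because it picked up points on the arm. The axle's final state rests on the earlier measurement and the last picture.
- **Top camera:** the arm blocked its last view of the dispenser, so it could not confirm the roll.

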